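Load the spin-dryer basket and press it home on its drive

ROBOT

A 7-joint arm with a two-finger parallel gripper is mounted at the origin on the work surface. World frame = base frame: x ahead of the robot, y to its left, z up, the work surface at z = 0. Lengths are in mm, angles in degrees, forces in N, time in s.
With the tool pointing down it reaches from about 425 to 825 mm from the base axis. Payload 3.6 kg.
Tool frame: the origin (TCP) lies midway between the tips of the shut fingers; the grasp point (between the pads) lies 19 mm behind it; z points along the fingers, y is the line along which they close (so a half turn about z gives the same grasp; the last joint's range is limited). The gripper opens to 85 mm and grips with 20 to 120 N. Pads are 22 mm wide; open, the fingers measure 114 mm over their backs; the gripper's body (76 mm by 85 mm) begins 54 mm behind the grasp point. The pads swing forward as they close: fully open they stand 13 mm farther back than shut.
Start: joints at [63.455, 35.231, -0.722, 81.555, 0.464, 63.22, -2.315], TCP at [274.984, -588.937, 231.297] pointing down, gripper open.
Joint ranges: [-178.69, 178.69], [-17.37, 117.87], [-77.05, 75.6], [15.02, 138.74], [-78.02, 258.01], [0.78, 113.62], [-162.83, 162.83]. Speed limits (degrees/s): [159.86, 159.86, 180, 180, 180, 180, 180].

INTERFACE

Orientations are given as a 3x3 rotation matrix whose columns are the frame's x, y, z axes.
In Python, from plant import manip, get_image, camera_model, workorder, silhouettes, pinpoint gives the robot as it stands.
- The arm moves only by the shell command python3 -m handwheel 'ROWS' [FORCE]. ROWS is JSON, one flat list of numbers, 7 for each row, row after row: the shift along the tool's x, y, z in m, then the turn, a rotation vector about the tool's x, y, z in rad, then the closure, from 0 (fully open) to 1 (shut). A call has 1 to 8 rows; each row is the pose to reach, as a shift and turn from the pose commanded when the call began, along the tool's axes at that moment; what a row does not reach only later rows make up. A row lasts 1/8 s, in which the tool goes at most 62.5 mm and 10.7 degrees, less where a joint would pass 70% of its speed; a pose out of reach is approached as far as the arm can. A call with a gripper value outside its range is refused whole. The fingers move at their own pace and stop on an object; FORCE is the grip in N (left out, the last holds). Time passes only in rows, so rows that repeat a pose let the fingers close. It gives the time, the measured TCP pose, the force, the opening and the grip force at its end, in the units of the state.
- manip.observe(): the state, without advancing time (a new reading comes with each control period).
- get_image(name): name is "scene" or "top" or "wrist"; returns the picture (420x560x3 uint8, blue, green, red); there is no depth.
- camera_model(name): a dict with "camera_matrix" (3x3 intrinsics, pixels), "R" (3x3) and "t" (3): a world point X has camera coordinates R X + t; the wrist camera has in their place "hand_eye" (4x4, takes a point from camera to tool coordinates, whose origin is the TCP and whose axes are the flange's). Camera axes: x right, y down, z forward; pixel columns grow to the right and rows downward; lengths in mm; the calibration is good to about 2 mm. A picture is of the moment at which its call begins: read the wrist's pose just before it. camera_model takes no time and is no camera call.
- workorder.hand_in(): hands the job in; it is judged then, once.
Trained networks look in the newest picture that a camera, given by its name, has taken for a name from the list of things; names that differ only in an ending like _2 or _b are one class to them, and where a whole thing is asked for, a point or a joint stands for the part that bears it (a point fixed in the world has none). Each returns a list of dicts, best first, with "p" (0 to 1); they miss things now and then, are a little off and sometimes report something else, mostly with a low value. They report only what shows in the picture. A call takes as long as a camera call. They do not tell look-alikes from the thing itself.
- silhouettes(camera, target): "region" (420x560 bool, what is visible of it) and "extent" ([centre column, centre row, width, height] in pixels, round what is visible of it).
- pinpoint(camera, target): "uv" ([column, row] in pixels: a listed point, or the origin of a listed thing).
The state is a dict: "time_s": time; "joint_pos": joint angles; "joint_vel": joint speeds; "joint_efforts": joint torques, N m; "eef_pos": TCP position; "tcp_rot": TCP orientation; "force": force on the tool from outside, world axes, zero at the start; "wrist_torque": the same for the moment, N m; "finger_gap": finger opening in mm; "grasp_force": force on a finger pad.
Only numpy, scipy, OpenCV 4.12 (cv2) and the standard library are available. Lean on these libraries where they do the work, as an engineer would, in place of code of your own. Each camera call takes 0.05 s, during which the arm holds its last target. There are 200 camera calls.

TASK

Two washed finger-bone models lie on the table: drop both into the round metal basket while it stands on the table. Then take the basket by its handle, set it over the spin dryer's drive, turn it until its splines mesh, and push it fully home against the spring pin. Finish while still holding it pressed down there, with both bones in it and the vertebra, skull cap and jar left alone.

Things in the scene. Friction and masses are not known exactly. Their poses are not given: they have to be found in the camera images.
- bone_a: one finger-bone teaching model in ivory plastic, about 18 g, lying on the table: a round shaft 10 mm thick with two knobbly ends, 57 mm long in all (along its x axis), ends 21 mm wide and 13 mm high; the plain shaft between the ends is 31 mm long, its centre line 6.5 mm above the table. Origin: centre of the underside.
- bone_b: the other, identical finger-bone teaching model in ivory plastic, about 18 g, lying on the table: a round shaft 10 mm thick with two knobbly ends, 57 mm long in all (along its x axis), ends 21 mm wide and 13 mm high; the plain shaft between the ends is 31 mm long, its centre line 6.5 mm above the table. Origin: centre of the underside.
- basket: loose aluminium spin basket, about 0.28 kg, on the table. Origin: centre of its underside, z up. Round wall 140 mm across, 40 mm high, 2.5 mm thick with two rows of dark holes; floor 3 mm thick. A round hub 44 mm across, 30 mm high, fills its middle: bones go in the ring-shaped space between radius 22 and 67 mm. Above the hub: stem 16 mm thick and handle.
- handle (a point): centre of the basket's handle, with the basket's axes, 82 mm above its origin: a grey bar 50 mm long along x, 14 mm thick along y, 24 mm high, on the stem.
- socket (a point): centre of the mouth of the basket's socket, at the basket's origin: cross-shaped, open below, 22 mm deep into the hub; two slots 9.5 mm wide, 36 mm from end to end, one along the basket's x axis (the handle bar) and one along y, so it fits the drive at every quarter turn.
- dryer: bench spin dryer, fixed: a low round white machine, 200 mm across, its top 45 mm above the table. Origin: centre of its underside, z up; the drive stands in the middle of its top and does not turn. Two upright crossed steel blades, 7 mm wide, 30 mm from end to end, 16 mm high with rounded tops, stand on the drive's shoulder, one along the dryer's x axis and one along y.
- shoulder (a point): centre of the drive's steel shoulder disc, 60 mm across, its top 57 mm above the table; dryer's axes. The basket is fully home when its underside lies on this face with its slots over the blades; with the slots not over the blades it rests 16 mm higher.
- pin (a joint): round-tipped brass spring pin, 11 mm thick, in the middle of the blades, tip 28 mm above the shoulder. Value: m pressed down, 0 when free. It enters the socket first and centres it; with splines meshed it meets the socket's ceiling 6 mm above home, resists with 6 N there and 9 N at home (value 0.006). That exceeds the loaded basket's weight: let go, the basket rises 6 mm.
- skullcap: bystander: ivory skull cap, an open bowl 144 mm wide and 55 mm high, on the table. Origin: centre of the underside.
- jar: bystander: clear closed jar 64 mm wide, 80 mm high, on the table. Origin: centre of the underside.
- vertebra: bystander: ivory vertebra model, about 106 mm long, 80 mm wide, 27 mm high, on the table. Origin: under the middle of its round body.
Mind the look-alikes: they are no part of the job. Leave any purple, turquoise or yellow look-alike of the bone_a alone.

How it is judged (in metres and radians):
On the way, in this order (a step that is already met when the one before it is completed fails the run):
1. both bones lie in the basket while it stands on the table (horizontal distance between each of bone_a, bone_b and basket below 0.064 m and z of bone_a in the frame of basket between -0.003 and 0.034 m and z of bone_b in the frame of basket between -0.003 and 0.034 m and height (world z) of basket below 0.01 m), for 0.2 s.
2. the basket has been lifted off the table with the bones in it (horizontal distance between each of bone_a, bone_b and basket below 0.064 m and z of bone_a in the frame of basket between -0.003 and 0.034 m and z of bone_b in the frame of basket between -0.003 and 0.034 m and height (world z) of basket above 0.065 m), for 0.1 s.
3. the basket's splines have meshed with the drive (z of basket in the frame of shoulder below 0.01 m and horizontal distance between basket and shoulder below 0.006 m and (angle between the x axis of basket and the x axis of dryer, either way round below 0.14 rad or angle between the x axis of basket and the y axis of dryer, either way round below 0.14 rad)), for 0.1 s.
At the end, for the whole second after the job is handed in: Both bones in the basket; basket meshed on the drive (within 0.14 rad of a quarter-turn fit, centred to 4 mm, upright to 0.06 rad), underside under 2.5 mm above the shoulder, pin pressed over 4 mm, fingers still holding or pressing it (over 2 N), at rest, through the last second (horizontal distance between each of bone_a, bone_b and basket below 0.064 m and z of bone_a in the frame of basket between -0.003 and 0.034 m and z of bone_b in the frame of basket between -0.003 and 0.034 m and z of basket in the frame of shoulder below 0.0025 m and horizontal distance between basket and shoulder below 0.004 m and (angle between the x axis of basket and the x axis of dryer, either way round below 0.14 rad or angle between the x axis of basket and the y axis of dryer, either way round below 0.14 rad) and value of joint pin above 0.004 m and angle between basket's own z axis and vertical below 0.06 rad and contact force between the fingers and basket above 2 N and linear speed of basket below 0.02 m/s); the arm keeps its last pose, push and grip.
It fails at once if the skull cap is pushed more than 30 mm (distance of skullcap from where it was at the start of the episode above 0.03 m).
It fails at once if the jar is pushed more than 30 mm (distance of jar from where it was at the start of the episode above 0.03 m).
It fails at once if the vertebra is pushed more than 30 mm (distance of vertebra from where it was at the start of the episode above 0.03 m).
It fails at once if the basket is tipped over (more than 0.6 rad) (angle between basket's own z axis and vertical above 0.6 rad).
It also fails if it takes over 72 s, if anything falls off the work surface, if the arm or the gripper's body presses on something with over 40 N, if the wrist force passes 120 N, or if a joint passes its speed limit or range.

## Working session

There is one attempt and no reset: what is moved stays moved. The work goes in short steps, Python scripts to look and compute and a shell command to move; the robot and the scene stay as the last step left them, time stands still between calls to the robot, and variables do not carry over. Pictures are saved under pics/ and viewed, at most 10 in all, crops included, and the job is handed in when it is done.

```bash
mkdir -p pics; ls; cat > h.py <<'E'
import numpy as np, cv2
from plant import manip, get_image, camera_model, workorder, silhouettes, pinpoint
def ray(cam,uv,st=None):
    m=camera_model(cam);K=np.array(m["camera_matrix"]);d=np.linalg.inv(K)@np.array([uv[0],uv[1],1.])
    if cam=="wrist":
        T=np.array(m["hand_eye"]);Rw=np.array(st["tcp_rot"]);p=np.array(st["eef_pos"])
        return Rw@T[:3,3]+p, Rw@(T[:3,:3]@d)
    R=np.array(m["R"]);t=np.array(m["t"]).ravel()
    return -R.T@t, R.T@d
def onz(cam,uv,z,st=None):
    o,d=ray(cam,uv,st);return (o+d*(z-o[2])/d[2])
E
python3 - <<'E'
from h import *
s=manip.observe();print(s["time_s"],s["eef_pos"],np.round(s["tcp_rot"],3).tolist(),s["finger_gap"])
a=get_image("top");b=get_image("scene");cv2.imwrite("pics/top.png",a);cv2.imwrite("pics/scene.png",b)
for n,z in [("bone_a",0),("basket",0),("handle",82),("shoulder",57),("dryer",0),("skullcap",0),("jar",0),("vertebra",0)]:
    for c in ("top","scene"):
        print(n,c,[(round(r["p"],2),np.round(r["uv"]).tolist(),np.round(onz(c,r["uv"],z)[:2]).tolist()) for r in pinpoint(c,n)[:6]])
E
```

```text
pics
0.0 [ 274.65569551 -588.26499659  230.11971329] [[0.906, 0.423, -0.001], [0.423, -0.906, 0.002], [-0.0, -0.003, -1.0]] 85.5887105397462
bone_a top [(0.68, [423.0, 214.0], [578.0, -247.0]), (0.64, [118.0, 294.0], [420.0, 438.0]), (0.6, [198.0, 294.0], [414.0, 262.0]), (0.57, [165.0, 278.0], [451.0, 335.0]), (0.47, [157.0, 325.0], [351.0, 350.0]), (0.44, [202.0, 226.0], [566.0, 255.0])]
bone_a scene [(0.67, [336.0, 194.0], [565.0, 268.0]), (0.61, [372.0, 163.0], [524.0, 411.0]), (0.55, [301.0, 154.0], [407.0, 252.0]), (0.55, [322.0, 130.0], [355.0, 350.0]), (0.54, [358.0, 137.0], [426.0, 430.0]), (0.46, [336.0, 155.0], [456.0, 338.0])]
basket top [(0.94, [422.0, 215.0], [577.0, -245.0])]
basket scene [(0.75, [150.0, 283.0], [580.0, -241.0])]
handle top [(0.87, [432.0, 211.0], [572.0, -240.0]), (0.62, [288.0, 219.0], [563.0, 62.0])]
handle scene [(0.77, [137.0, 269.0], [580.0, -250.0])]
shoulder top [(0.96, [286.0, 215.0], [575.0, 65.0]), (0.3, [199.0, 229.0], [551.0, 251.0])]
shoulder scene [(0.72, [265.0, 219.0], [581.0, 55.0])]
dryer top [(0.68, [287.0, 214.0], [587.0, 61.0])]
dryer scene [(0.91, [264.0, 229.0], [572.0, 53.0])]
skullcap top [(0.84, [337.0, 133.0], [778.0, -61.0]), (0.37, [254.0, 143.0], [758.0, 132.0])]
skullcap scene []
jar top [(0.89, [256.0, 144.0], [755.0, 129.0])]
jar scene [(0.74, [330.0, 275.0], [754.0, 134.0])]
vertebra top [(0.74, [189.0, 154.0], [736.0, 284.0])]
vertebra scene [(0.7, [376.0, 242.0], [732.0, 278.0])]
```

View pics/top.png

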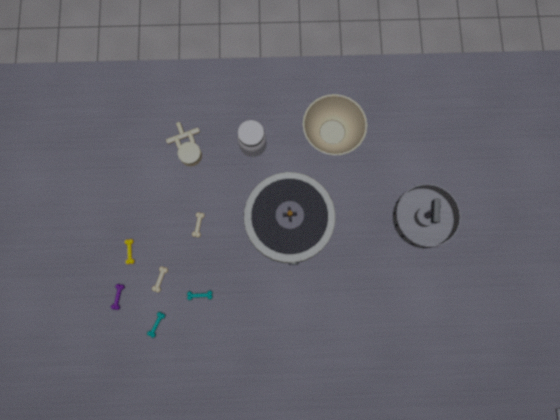

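View pics/scene.png

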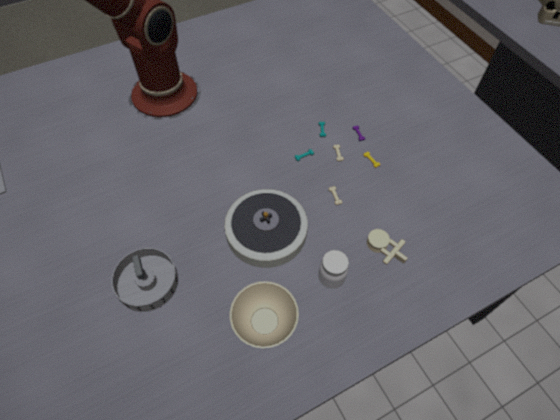

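The top view shows the ivory bones at (198,225) and (160,279). The basket is at (426,216) with its handle bar at (434,210), the drive at (290,214), the jar at (251,136), the skull cap at (335,125) and the vertebra at (189,150). The purple, yellow and turquoise bones are decoys. The scene view agrees: ivory bones at (336,195) and (338,153).

```bash
cat >> h.py <<'E'
def axis(cam,reg,z,st=None):
    v,u=np.nonzero(reg);P=np.array([onz(cam,(a,b),z,st)[:2] for a,b in zip(u,v)])
    (c,(w,h),an)=cv2.minAreaRect(P.astype(np.float32))
    q=P-P.mean(0);e=np.linalg.eigh(q.T@q)[1][:,1]
    return np.round(c),np.round((w,h)),round(np.degrees(np.arctan2(e[1],e[0]))%180,1)
def go(x,y,z,yaw=None,st=None):
    "tool-frame row to TCP x,y,z with tool x-axis at yaw deg (mod 180, nearest), tool down"
    from scipy.spatial.transform import Rotation as Ro
    s=st or manip.observe();R=np.array(s["tcp_rot"]);d=R.T@(np.array([x,y,z])-np.array(s["eef_pos"]))
    y0=np.degrees(np.arctan2(R[1,0],R[0,0]))
    if yaw is None: yaw=y0
    yaw=y0+((yaw-y0+90)%180-90);c,n=np.cos(np.radians(yaw)),np.sin(np.radians(yaw))
    G=np.array([[c,n,0],[n,-c,0],[0,0,-1]])
    print("shift m",np.round(d/1000,4),"rotvec",np.round(Ro.from_matrix(R.T@G).as_rotvec(),4),"yaw",round(y0,1),"->",round(yaw,1),"j7",np.round(s["joint_pos"][6],1))
E
python3 - <<'E'
from h import *
m=camera_model("wrist");print(np.round(m["hand_eye"],2).tolist())
for c in ("top","scene"):
    im=get_image(c)
    for r in silhouettes(c,"bone_a"):
        g=r["region"]
        if g.sum()>20: print(c,round(r["p"],2),np.round(r["extent"]).tolist(),np.round(im[g].mean(0)),*axis(c,g,6.5))
go(568,264,200)
E
```

```text
[[-0.0, -0.95, -0.32, 80.85], [1.0, -0.0, 0.0, -0.41], [-0.0, -0.32, 0.95, -142.94], [0.0, 0.0, 0.0, 1.0]]
top 0.65 [119.0, 297.0, 15.0, 28.0] [104.  49.  82.] [416. 437.] [21. 56.] 169.2
top 0.61 [199.0, 225.0, 13.0, 24.0] [122. 133. 137.] [569. 264.] [20. 56.] 168.6
top 0.58 [161.0, 278.0, 12.0, 24.0] [122. 132. 136.] [451. 346.] [21. 56.] 159.8
top 0.47 [197.0, 296.0, 28.0, 10.0] [109. 107.  33.] [414. 259.] [17. 57.] 90.8
top 0.47 [155.0, 325.0, 19.0, 26.0] [109. 107.  32.] [352. 352.] [21. 55.] 152.5
top 0.43 [130.0, 249.0, 7.0, 21.0] [ 34. 128. 139.] [514. 414.] [56. 18.] 2.9
scene 0.62 [338.0, 153.0, 12.0, 13.0] [124. 139. 143.] [453. 339.] [20. 58.] 159.2
scene 0.57 [370.0, 162.0, 10.0, 12.0] [ 46. 131. 146.] [516. 411.] [53. 18.] 4.6
scene 0.46 [322.0, 128.0, 9.0, 17.0] [111. 109.  60.] [357. 348.] [20. 63.] 150.2
shift m [ 0.6264 -0.6489  0.0313] rotvec [-0. -0.  0.] yaw 25.0 -> 25.0 j7 -2.3
```

```bash
python3 -m handwheel '[0.31,-0.32,0.015,0,0,0.31,0, 0.31,-0.32,0.015,0,0,0.31,0, 0.31,-0.32,0.015,0,0,0.31,0, 0.31,-0.32,0.015,0,0,0.31,0, 0.31,-0.32,0.015,0,0,0.31,0, 0.31,-0.32,0.015,0,0,0.31,0, 0.31,-0.32,0.015,0,0,0.31,0, 0.31,-0.32,0.015,0,0,0.31,0]'
python3 -c "
from h import *
go(567,264,180,169)"
```

```text
time_s: 2.1
eef_pos: [422.2, -162.5, 216.5]
tcp_rot: [[0.991, 0.137, 0.001], [0.137, -0.991, 0.002], [0.001, -0.002, -1.0]]
force: [0.2, -0.6, -0.2]
finger_gap: 85.1
grasp_force: 0.0
shift m [ 0.2016 -0.4027  0.0377] rotvec [-0.0024 -0.001   0.329 ] yaw 7.9 -> -11.0 j7 -63.7
```

```bash
python3 -m handwheel '[0.2,-0.4,0.038,0,0,0.329,0, 0.2,-0.4,0.038,0,0,0.329,0, 0.2,-0.4,0.038,0,0,0.329,0, 0.2,-0.4,0.038,0,0,0.329,0, 0.2,-0.4,0.038,0,0,0.329,0, 0.2,-0.4,0.038,0,0,0.329,0, 0.2,-0.4,0.038,0,0,0.329,0, 0.2,-0.4,0.038,0,0,0.329,0]'
cat >> h.py <<'E'
def look(name,target,z):
    s=manip.observe();im=get_image("wrist");cv2.imwrite("pics/%s.png"%name,im)
    for r in silhouettes("wrist",target):
        g=r["region"]
        if g.sum()>100: print(round(r["p"],2),np.round(r["extent"]).tolist(),np.round(im[g].mean(0)),*axis("wrist",g,z,s))
    return s
E
python3 -c "
from h import *
s=look('w1','bone_a',6.5);print(s['eef_pos'])
go(567,264,6,169)"
```

```text
time_s: 3.1
eef_pos: [568.6, 258.9, 177.6]
tcp_rot: [[0.981, -0.196, -0.0], [-0.196, -0.981, 0.002], [-0.001, -0.002, -1.0]]
force: [0.5, -0.9, -0.2]
finger_gap: 85.1
grasp_force: 0.0
0.97 [217.0, 315.0, 22.0, 52.0] [159. 185. 193.] [450. 345.] [20. 59.] 160.7
0.92 [309.0, 333.0, 57.0, 26.0] [138. 143.  39.] [413. 257.] [22. 57.] 91.5
0.89 [130.0, 270.0, 38.0, 48.0] [ 45. 169. 188.] [514. 413.] [54. 22.] 2.0
0.88 [239.0, 386.0, 22.0, 28.0] [130. 133.  43.] [362. 345.] [20. 42.] 153.4Traceback (most recent call last):
  File "<string>", line 3, in <module>
    s=look('w1','bone_a',6.5);print(s['eef_pos'])
  File "h.py", line 30, in look
    if g.sum()>100: print(round(r["p"],2),np.round(r["extent"]).tolist(),np.round(im[g].mean(0)),*axis("wrist",g,z,s))
                                                                                                  ~~~~^^^^^^^^^^^^^^^
  File "h.py", line 13, in axis
    v,u=np.nonzero(reg);P=np.array([onz(cam,(a,b),z,st)[:2] for a,b in zip(u,v)])
                                    ~~~^^^^^^^^^^^^^^^^
  File "h.py", line 11, in onz
    o,d=ray(cam,uv,st);return (o+d*(z-o[2])/d[2])
        ~~~^^^^^^^^^^^
  File "h.py", line 4, in ray
    m=camera_model(cam);K=np.array(m["camera_matrix"]);d=np.linalg.inv(K)@np.array([uv[0],uv[1],1.])
ValueError: time passes only in moves, steps and waits
```

View pics/w1.png

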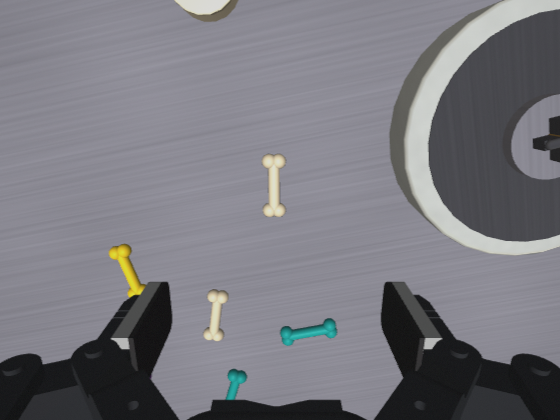

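The wrist view shows bone A at (274,185), nearly in line with the tool, and bone B at (217,315). The error came from the repeated camera_model calls, so I'll cache the result.

```bash
sed -i 's/m=camera_model(cam);/m=CM(cam);/; s/^def ray/import functools\nCM=functools.lru_cache(None)(lambda c:camera_model(c))\ndef ray/' h.py
python3 -c "
from h import *
s=manip.observe()
print(onz('wrist',(274,185.5),6.5,s),onz('wrist',(274,159),6.5,s),onz('wrist',(273.5,212),6.5,s))
go(567,264,6,169)"
```

```text
[569.29956963 258.73023866   6.5       ] [592.2896035  254.03095428   6.5       ] [545.2935466  264.09716973   6.5       ]
shift m [-0.0029 -0.0066  0.1715] rotvec [-0.001   0.0004 -0.0066] yaw -11.4 -> -11.0 j7 -126.7
```

```bash
python3 -m handwheel '[0,-0.001,0.06,0,0,0.01,0, 0,-0.001,0.12,0,0,0.01,0.5, 0,-0.001,0.16,0,0,0.01,0.5, 0,-0.001,0.174,0,0,0.01,0.5, 0,-0.001,0.174,0,0,0.01,0.7, 0,-0.001,0.174,0,0,0.01,1, 0,-0.001,0.174,0,0,0.01,1, 0,-0.001,0.174,0,0,0.01,1]' 30
```

```text
time_s: 4.2
eef_pos: [570.2, 255.6, 6.3]
tcp_rot: [[0.978, -0.211, 0.004], [-0.211, -0.978, 0.001], [0.004, -0.002, -1.0]]
force: [0.7, -0.1, 5.2]
finger_gap: 8.1
grasp_force: 30.4
```

```bash
python3 -m handwheel '[0,0,-0.03,0,0,0,1, 0,0,-0.08,0,0,0,1, 0,0,-0.14,0,0,0,1, 0,0,-0.2,0,0,0,1, 0,0,-0.2,0,0,0,1]'
python3 -c "
from h import *
go(572,-200,210,0)"
```

```text
time_s: 4.82
eef_pos: [571.5, 256.8, 210.8]
tcp_rot: [[0.978, -0.21, 0.012], [-0.21, -0.978, 0.006], [0.01, -0.008, -1.0]]
force: [0.3, 0.7, -0.4]
finger_gap: 7.9
grasp_force: 29.9
shift m [ 0.0966  0.4465 -0.0019] rotvec [-0.007 -0.011 -0.212] yaw -12.2 -> 0.0 j7 -127.3
```

```bash
python3 -m handwheel '[0.097,0.446,0,-0.007,-0.011,-0.212,1, 0.097,0.446,0,-0.007,-0.011,-0.212,1, 0.097,0.446,0,-0.007,-0.011,-0.212,1, 0.097,0.446,0,-0.007,-0.011,-0.212,1, 0.097,0.446,0,-0.007,-0.011,-0.212,1, 0.097,0.446,0,-0.007,-0.011,-0.212,1, 0.097,0.446,0,-0.007,-0.011,-0.212,1, 0.097,0.446,0,-0.007,-0.011,-0.212,1]'
python3 -c "
from h import *
s=manip.observe();im=get_image('wrist');cv2.imwrite('pics/w2.png',im);print(s['eef_pos'],s['finger_gap'])
for n,z in [('basket',0),('handle',82)]: print(n,[(round(r['p'],2),np.round(r['uv']),np.round(onz('wrist',r['uv'],z,s),1)) for r in pinpoint('wrist',n)])
for n,z in [('basket',40)]:
  for r in silhouettes('wrist',n): print(round(r['p'],2),np.round(r['extent']),*axis('wrist',r['region'],z,s))
"
```

```text
time_s: 5.82
eef_pos: [567.0, -207.5, 203.2]
tcp_rot: [[1.0, -0.009, -0.015], [-0.009, -1.0, -0.009], [-0.015, 0.009, -1.0]]
force: [-0.8, -0.2, 0.1]
finger_gap: 8.2
grasp_force: 29.9
[ 567.03495377 -207.48618451  203.16560063] 8.165775011328385
basket [(0.83, array([318., 172.]), array([ 569.5, -249.5,    0. ]))]
handle [(0.96, array([325., 190.]), array([ 574.1, -244.7,   82. ]))]
0.82 [320. 172. 167. 162.] [ 575. -247.] [141. 136.] 56.5
```

View pics/w2.png

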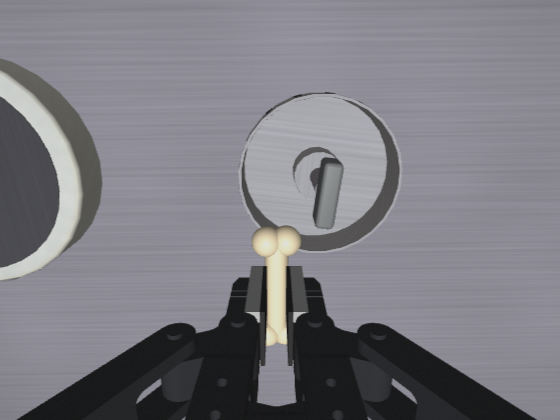

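The bone is gripped level. The basket rim is centred near pixel (320,172), and the handle bar runs from (331,163) to (324,224), a yaw of about -6.5°.

```bash
python3 -c "
from h import *
go(580,-200,46,-6.5)"
```

```text
shift m [0.0126 0.0009 0.1575] rotvec [0.0037 0.0126 0.1156] yaw 0.1 -> -6.5 j7 -73.5
```

```bash
python3 -m handwheel '[0.012,0.001,0.05,0.003,0.012,0.115,1, 0.012,0.001,0.1,0.003,0.012,0.115,1, 0.012,0.001,0.14,0.003,0.012,0.115,1, 0.012,0.001,0.157,0.003,0.012,0.115,1, 0.012,0.001,0.157,0.003,0.012,0.115,1, 0.012,0.001,0.157,0.003,0.012,0.115,1]'
python3 -c "
from h import *
s=manip.observe();print(s['eef_pos'],s['force'],s['finger_gap']);
go(580,-200,46,-6.5)"
```

```text
time_s: 6.78
eef_pos: [581.2, -202.8, 49.0]
tcp_rot: [[0.993, -0.114, 0.004], [-0.114, -0.993, -0.004], [0.005, 0.004, -1.0]]
force: [-0.2, -0.4, -0.3]
finger_gap: 8.3
grasp_force: 29.9
[ 581.2102585  -202.78896979   49.02485638] [-0.15517701 -0.4027025  -0.26354287] 8.252267264006694
shift m [-0.0015 -0.0026  0.003 ] rotvec [ 0.0037 -0.0045 -0.0007] yaw -6.5 -> -6.5 j7 -78.8
```

Position good; release slightly, then rise.

```bash
python3 -m handwheel '[0,-0.001,0.003,0,0,0,1, 0,-0.001,0.003,0,0,0,0.8, 0,-0.001,0.003,0,0,0,0.74, 0,-0.001,0.003,0,0,0,0.74, 0,-0.001,0.003,0,0,0,0.74, 0,-0.001,-0.05,0,0,0,0.74, 0,-0.001,-0.11,0,0,0,0.74, 0,-0.001,-0.16,0,0,0,0.74]'
python3 -c "
from h import *
s=manip.observe();im=get_image('wrist');cv2.imwrite('pics/w3.png',im)
go(451,345,200,160.3)"
```

```text
time_s: 7.78
eef_pos: [579.1, -203.9, 209.1]
tcp_rot: [[0.993, -0.117, 0.001], [-0.117, -0.993, -0.006], [0.002, 0.006, -1.0]]
force: [0.8, -0.5, 0.1]
finger_gap: 22.0
grasp_force: 0.0
shift m [-0.1957 -0.531   0.009 ] rotvec [ 0.007  -0.0158  0.2262] yaw -6.7 -> -19.7 j7 -78.9
```

View pics/w3.png

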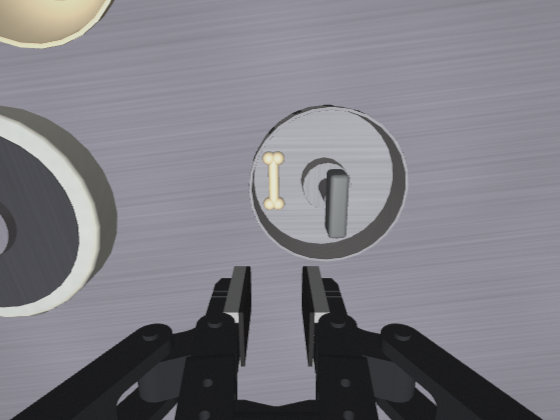

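Bone A lies in the basket at (274,181), and the handle bar is now parallel to the tool. Next is bone B.

```bash
python3 -m handwheel '[-0.1,-0.27,0,0,0,0.113,0.5, -0.1,-0.27,0,0,0,0.113,0.5, -0.1,-0.27,0,0,0,0.113,0.5, -0.1,-0.27,0,0,0,0.113,0.5, -0.1,-0.27,0,0,0,0.113,0.5, -0.1,-0.27,0,0,0,0.113,0.5]'
python3 -c "
from h import *
go(451,345,180,160.3)"
```

```text
time_s: 8.57
eef_pos: [510.3, 81.0, 205.7]
tcp_rot: [[0.975, -0.22, -0.0], [-0.22, -0.975, -0.003], [0.0, 0.003, -1.0]]
force: [-0.2, -1.7, 0.5]
finger_gap: 42.7
grasp_force: 0.0
shift m [-0.116  -0.2446  0.0249] rotvec [ 0.0031 -0.0005  0.1219] yaw -12.7 -> -19.7 j7 -113.3
```

```bash
python3 -m handwheel '[-0.116,-0.245,0.025,0.003,0,0.122,0.5, -0.116,-0.245,0.025,0.003,0,0.122,0.5, -0.116,-0.245,0.025,0.003,0,0.122,0.5, -0.116,-0.245,0.025,0.003,0,0.122,0.5, -0.116,-0.245,0.025,0.003,0,0.122,0.5, -0.116,-0.245,0.025,0.003,0,0.122,0.5, -0.116,-0.245,0.025,0.003,0,0.122,0.5]'
python3 -c "
from h import *
s=look('w4','bone_a',6.5)
go(451,345,4,160.3)"
```

```text
time_s: 9.45
eef_pos: [455.7, 339.1, 180.2]
tcp_rot: [[0.938, -0.348, 0.002], [-0.348, -0.938, -0.004], [0.004, 0.002, -1.0]]
force: [1.4, -0.4, -0.9]
finger_gap: 42.8
grasp_force: 0.0
0.94 [377.0, 198.0, 66.0, 41.0] [149. 154.  42.] [413. 257.] [21. 56.] 91.2
0.93 [193.0, 256.0, 27.0, 50.0] [138.  61. 111.] [418. 435.] [21. 52.] 166.3
0.85 [303.0, 284.0, 28.0, 53.0] [146. 150.  41.] [354. 351.] [20. 58.] 153.6
0.81 [173.0, 154.0, 52.0, 68.0] [ 48. 184. 204.] [513. 413.] [56. 21.] 4.1
0.59 [274.0, 192.0, 24.0, 61.0] [173. 198. 206.] [450. 344.] [20. 57.] 159.8
shift m [-0.0066 -0.0037  0.1765] rotvec [ 0.0014 -0.0031 -0.0114] yaw -20.4 -> -19.7 j7 -147.7
```

```bash
python3 -m handwheel '[-0.007,-0.003,0.06,0.001,-0.003,0,0.5, -0.007,-0.003,0.12,0.001,-0.003,0,0.5, -0.007,-0.003,0.16,0.001,-0.003,0,0.5, -0.007,-0.003,0.176,0.001,-0.003,0,0.5, -0.007,-0.003,0.176,0.001,-0.003,0,0.6, -0.007,-0.003,0.176,0.001,-0.003,0,1, -0.007,-0.003,0.176,0.001,-0.003,0,1, -0.007,-0.003,0.176,0.001,-0.003,0,1]' 30
python3 -m handwheel '[0,0,-0.03,0,0,0,1, 0,0,-0.08,0,0,0,1, 0,0,-0.14,0,0,0,1, 0,0,-0.2,0,0,0,1, 0,0,-0.2,0,0,0,1]'
python3 -c "
from h import *
go(570,-290,205,-6.5)"
```

```text
time_s: 10.55
eef_pos: [449.7, 348.8, 6.1]
tcp_rot: [[0.939, -0.343, 0.002], [-0.343, -0.939, 0.004], [0.001, -0.004, -1.0]]
force: [0.0, -1.1, 6.3]
finger_gap: 8.2
grasp_force: 29.7
time_s: 11.18
eef_pos: [451.2, 349.9, 210.1]
tcp_rot: [[0.939, -0.343, 0.009], [-0.343, -0.939, 0.01], [0.005, -0.012, -1.0]]
force: [-0.8, 0.0, -0.3]
finger_gap: 8.1
grasp_force: 29.6
shift m [ 0.3311  0.5604 -0.    ] rotvec [-0.0114 -0.0062 -0.2367] yaw -20.1 -> -6.5 j7 -148.3
```

```bash
python3 -m handwheel '[0.2,0.235,-0.02,-0.005,-0.003,-0.2,1, 0.2,0.235,-0.02,-0.005,-0.003,-0.2,1, 0.2,0.235,-0.02,-0.005,-0.003,-0.2,1, 0.2,0.235,-0.02,-0.005,-0.003,-0.2,1, 0.2,0.235,-0.02,-0.005,-0.003,-0.2,1, 0.2,0.235,-0.02,-0.005,-0.003,-0.2,1]'
python3 -c "
from h import *
s=manip.observe();im=get_image('wrist');cv2.imwrite('pics/w5.png',im);print(s['eef_pos'])
for n,z in [('shoulder',57),('pin',85)]: print(n,[(round(r['p'],2),np.round(r['uv']),np.round(onz('wrist',r['uv'],z,s),1)) for r in pinpoint('wrist',n)])
np.save('s5.npy',np.vstack([s['tcp_rot'],[s['eef_pos']]]))
go(570,-292,205,-6.5)"
```

```text
time_s: 11.92
eef_pos: [556.8, 50.6, 223.1]
tcp_rot: [[0.987, -0.161, -0.006], [-0.161, -0.987, -0.007], [-0.004, 0.008, -1.0]]
force: [-0.2, 0.5, 1.0]
finger_gap: 7.9
grasp_force: 29.6
[556.78077009  50.59518872 223.07712947]
shoulder [(0.88, array([263., 164.]), array([578. ,  57.5,  57. ]))]Traceback (most recent call last):
  File "<string>", line 4, in <module>
    for n,z in [('shoulder',57),('pin',85)]: print(n,[(round(r['p'],2),np.round(r['uv']),np.round(onz('wrist',r['uv'],z,s),1)) for r in pinpoint('wrist',n)])
                                                                                                                                        ~~~~~~~~^^^^^^^^^^^
ValueError: it knows: basket, bone, dryer, handle, jar, shoulder, skullcap, socket, vertebra
```

View pics/w5.png

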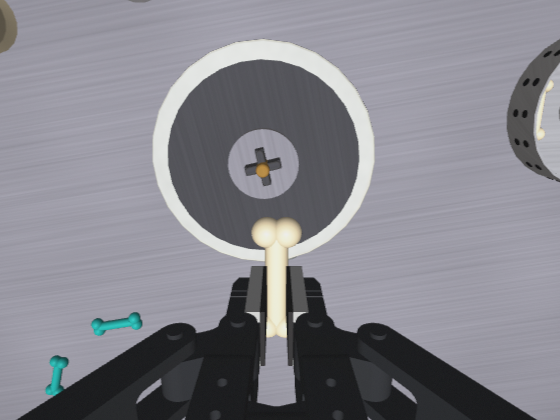

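The drive shows its shoulder disc centred at (264,164) and the pin tip at (263,171). One blade runs (260,150)–(267,185) and the other (246,169)–(281,162).

```bash
python3 -c "
from h import *
s=dict(eef_pos=[556.78,50.6,223.08],tcp_rot=[[0.987,-0.161,-0.006],[-0.161,-0.987,-0.007],[-0.004,0.008,-1]])
im=cv2.imread('pics/w5.png');c=im[135:200,225:305];cv2.imwrite('pics/w5c.png',cv2.resize(c,None,fx=9,fy=9,interpolation=cv2.INTER_CUBIC))
P=lambda uv,z:onz('wrist',uv,z,s)[:2]
print('sh',P((264,164),57),'pin',P((263,171),85))
a,b=P((260,150),73),P((267,184),73);d=a-b;print(a,b,np.hypot(*d),np.degrees(np.arctan2(d[1],d[0])))
a,b=P((246,169),73),P((281,162),73);d=a-b;print(a,b,np.hypot(*d),np.degrees(np.arctan2(d[1],d[0])))
go(570,-292,205,-6.5)"
```

```text
sh [577.70748442  56.36252904] pin [577.81877091  56.48500801]
[592.41368468  56.64774113] [564.05498283  55.88683993] 28.368908001377793 1.5369522288810495
[579.15268331  70.51692161] [580.15727005  41.68178721] 28.852628490662667 91.99531964780087
shift m [0.0677 0.3436 0.0185] rotvec [ 0.0032  0.0071 -0.0384] yaw -8.7 -> -6.5 j7 -106.4
```

View pics/w5c.png

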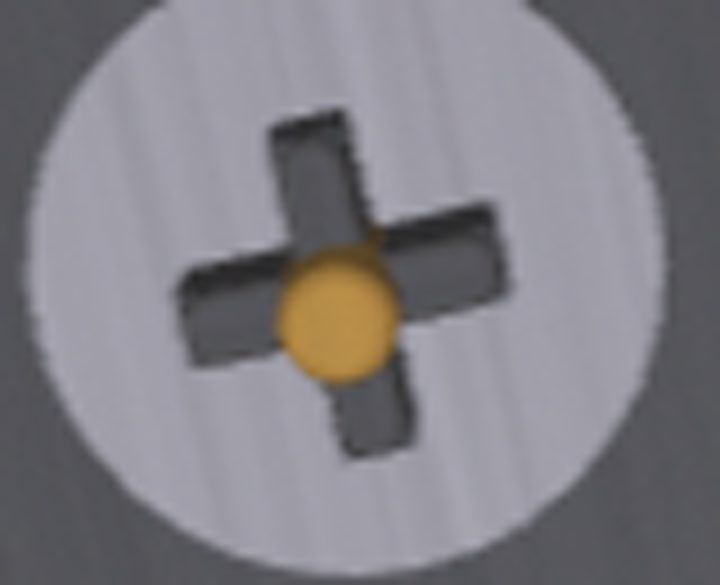

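The crop confirms the cross, with a blade yaw of about 2–3° and the drive at about (577.8,56.4).

```bash
python3 -m handwheel '[0.068,0.344,0.018,0.003,0.007,-0.038,1, 0.068,0.344,0.018,0.003,0.007,-0.038,1, 0.068,0.344,0.018,0.003,0.007,-0.038,1, 0.068,0.344,0.018,0.003,0.007,-0.038,1, 0.068,0.344,0.018,0.003,0.007,-0.038,1, 0.068,0.344,0.018,0.003,0.007,-0.038,1, 0.068,0.344,0.018,0.003,0.007,-0.038,1]'
python3 -c "
from h import *
s=manip.observe();get_image('wrist')
for n,z in [('basket',0),('handle',82)]: print(n,[(round(r['p'],2),np.round(r['uv']),np.round(onz('wrist',r['uv'],z,s),1)) for r in pinpoint('wrist',n)])
go(570,-292,46,-6.5)"
```

```text
time_s: 12.9
eef_pos: [570.5, -294.3, 205.2]
tcp_rot: [[0.993, -0.116, -0.0], [-0.116, -0.993, -0.002], [-0.0, 0.002, -1.0]]
force: [0.6, 0.1, 0.7]
finger_gap: 8.1
grasp_force: 29.6
basket [(0.92, array([232., 180.]), array([ 572.4, -251.7,    0. ])), (0.65, array([280., 272.]), array([ 468.3, -286.6,    0. ]))]
handle [(0.94, array([215., 204.]), array([ 573.9, -248. ,   82. ]))]
shift m [-0.0023  0.0044  0.16  ] rotvec [-0.0027 -0.0015  0.0058] yaw -6.2 -> -6.5 j7 -70.3
```

```bash
python3 -m handwheel '[-0.002,0.005,0.05,-0.002,-0.001,0,1, -0.002,0.005,0.1,-0.002,-0.001,0,1, -0.002,0.005,0.14,-0.002,-0.001,0,1, -0.002,0.005,0.158,-0.002,-0.001,0,1, -0.002,0.005,0.158,-0.002,-0.001,0,1, -0.002,0.005,0.158,-0.002,-0.001,0,1]'
python3 -c "
from h import *
go(569,-293.5,46,-6.5)"
```

```text
time_s: 13.8
eef_pos: [570.9, -296.6, 50.5]
tcp_rot: [[0.994, -0.111, 0.004], [-0.111, -0.994, -0.004], [0.004, 0.003, -1.0]]
force: [0.5, -0.1, 0.4]
finger_gap: 7.6
grasp_force: 32.4
shift m [-0.0023 -0.0029  0.0045] rotvec [ 0.0031 -0.0045  0.0023] yaw -6.4 -> -6.5 j7 -69.7
```

```bash
python3 -m handwheel '[-0.002,-0.003,0.004,0,0,0,1, -0.002,-0.003,0.004,0,0,0,0.8, -0.002,-0.003,0.004,0,0,0,0.74, -0.002,-0.003,0.004,0,0,0,0.74, -0.002,-0.003,0.004,0,0,0,0.74, -0.002,-0.003,-0.05,0,0,0,0.74, -0.002,-0.003,-0.11,0,0,0,0.5, -0.002,-0.043,-0.11,0,0,0,0.5]'
python3 -c "
from h import *
s=manip.observe();im=get_image('wrist');cv2.imwrite('pics/w6.png',im);print(s['eef_pos'])
for n,z in [('basket',0),('handle',82)]: print(n,[(round(r['p'],2),np.round(r['uv']),np.round(onz('wrist',r['uv'],z,s),1)) for r in pinpoint('wrist',n)])
go(575,-247,70,-6.5)"
```

```text
time_s: 14.8
eef_pos: [574.0, -257.4, 163.5]
tcp_rot: [[0.993, -0.118, 0.01], [-0.118, -0.993, -0.008], [0.011, 0.007, -1.0]]
force: [0.2, 0.5, -0.5]
finger_gap: 42.8
grasp_force: 0.0
[ 574.03072576 -257.43901805  163.45862653]
basket [(0.81, array([262., 194.]), array([ 572.1, -245.7,    0. ]))]
handle []
shift m [ 0.0022 -0.0007  0.088 ] rotvec [-0.003   0.0006  0.0084] yaw -6.0 -> -6.5 j7 -73.4
```

View pics/w6.png

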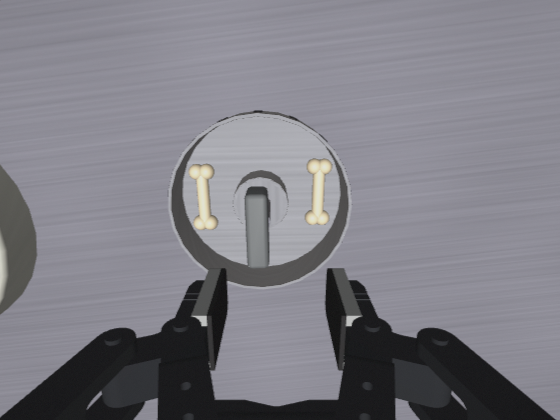

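Both bones are in the basket, at (203,198) and (318,192). The bar runs from (257,190) to (258,265).

```bash
python3 -c "
from h import *
s=dict(eef_pos=[574.03,-257.4,163.46],tcp_rot=[[0.993,-0.118,0.01],[-0.118,-0.993,-0.008],[0.011,0.007,-1]])
for uv,z in [((257,192),94),((258,262),94),((258,266),70),((260,199),40)]: print(onz('wrist',uv,z,s))
go(574.5,-247,65,-7)"
```

```text
[ 598.27035623 -249.07108502   94.        ]
[ 552.52618835 -243.48127412   94.        ]
[ 538.14948847 -240.57577375   70.        ]
[ 578.79330829 -246.40549405   40.        ]
shift m [ 0.0017 -0.0007  0.093 ] rotvec [-0.0029  0.0006  0.0172] yaw -6.0 -> -7.0 j7 -73.4
```

```bash
python3 -m handwheel '[0.002,-0.001,0.04,-0.003,0,0.017,0.5, 0.002,-0.001,0.07,-0.003,0,0.017,0.5, 0.002,-0.001,0.085,-0.003,0,0.017,0.5, 0.002,-0.001,0.085,-0.003,0,0.017,0.5, 0.002,-0.001,0.085,-0.003,0,0.017,0.7, 0.002,-0.001,0.085,-0.003,0,0.017,1, 0.002,-0.001,0.085,-0.003,0,0.017,1, 0.002,-0.001,0.085,-0.003,0,0.017,1]' 80
python3 -c "
from h import *
go(574.5,-247,130,-7)"
```

```text
time_s: 15.95
eef_pos: [575.7, -252.2, 75.2]
tcp_rot: [[0.992, -0.128, 0.004], [-0.128, -0.992, -0.005], [0.004, 0.004, -1.0]]
force: [-0.1, 2.8, 6.1]
finger_gap: 11.9
grasp_force: 79.7
shift m [-0.0017 -0.0047 -0.0548] rotvec [ 0.0045 -0.0045 -0.0064] yaw -7.4 -> -7.0 j7 -74.3
```

```bash
python3 -m handwheel '[0,0,-0.01,0,0,0,1, 0,0,-0.03,0,0,0,1, 0,0,-0.055,0,0,0,1, 0,0,-0.08,0,0,0,1, 0,0,-0.105,0,0,0,1, 0,0,-0.13,0,0,0,1, 0,0,-0.13,0,0,0,1, 0,0,-0.13,0,0,0,1]'
python3 -c "
from h import *
s=manip.observe();print(s['force'],s['finger_gap'],s['eef_pos']);go(577.8,56.4,s['eef_pos'][2],2.5)"
```

```text
time_s: 16.95
eef_pos: [572.9, -252.3, 202.1]
tcp_rot: [[0.992, -0.129, -0.003], [-0.129, -0.992, -0.005], [-0.002, 0.005, -1.0]]
force: [-0.3, -0.5, -2.6]
finger_gap: 12.6
grasp_force: 78.5
[-0.27980898 -0.50621488 -2.55837399] 12.60170511349416 [ 572.91314018 -252.3219576   202.05720448]
shift m [-0.0351 -0.3068 -0.0015] rotvec [ 0.005   0.0023 -0.1733] yaw -7.4 -> 2.5 j7 -74.5
```

```bash
python3 -m handwheel '[-0.003,-0.025,0,0,0,-0.02,1, -0.009,-0.075,0,0,0,-0.05,1, -0.015,-0.13,0,0,0,-0.08,1, -0.022,-0.19,0,0,0,-0.11,1, -0.029,-0.25,0,0,0,-0.14,1, -0.033,-0.29,0,0.002,0.001,-0.165,1, -0.035,-0.307,0,0.005,0.002,-0.173,1, -0.035,-0.307,0,0.005,0.002,-0.173,1]'
python3 -c "
from h import *
s=manip.observe();im=get_image('wrist');cv2.imwrite('pics/w7.png',im)
print(s['eef_pos'])
for n,z in [('basket',s['eef_pos'][2]-72),('handle',s['eef_pos'][2]+10)]: print(n,[(round(r['p'],2),np.round(r['uv']),np.round(onz('wrist',r['uv'],z,s),1)) for r in pinpoint('wrist',n)])
for c in ('top','scene'):
  s=manip.observe();get_image(c);print(c,s['eef_pos'])
  for n,z in [('basket',s['eef_pos'][2]-72),('handle',s['eef_pos'][2]+10)]: print(n,[(round(r['p'],2),np.round(r['uv']),np.round(onz(c,r['uv'],z,s),1)) for r in pinpoint(c,n)])
go(577.8,56.4,150,2.5)"
```

```text
time_s: 17.95
eef_pos: [578.3, 58.0, 201.1]
tcp_rot: [[0.999, 0.047, 0.001], [0.047, -0.999, -0.001], [0.001, 0.001, -1.0]]
force: [-0.5, -1.2, -2.0]
finger_gap: 11.9
grasp_force: 78.6
[578.27067173  57.9704691  201.10286862]
basket [(0.77, array([277., 233.]), array([573.1,  57.5, 129.1]))]
handle [(0.85, array([276., 301.]), array([575.5,  58.4, 211.1])), (0.73, array([196., 234.]), array([604. ,  90.5, 211.1]))]
top [578.96226671  53.49351498 201.52952965]
basket [(0.97, array([290., 207.]), array([579.4,  57.2, 129.5])), (0.75, array([334., 131.]), array([734.4, -37.1, 129.5]))]
handle []
scene [579.13826011  54.45455719 201.78625754]
basket [(0.84, array([263., 202.]), array([580.3,  52.2, 129.8]))]
handle [(0.66, array([266., 180.]), array([583.7,  59.7, 211.8]))]
shift m [-0.0014 -0.0007  0.0518] rotvec [ 0.0009 -0.0027 -0.0013] yaw 2.4 -> 2.5 j7 -95.8
```

View pics/w7.png

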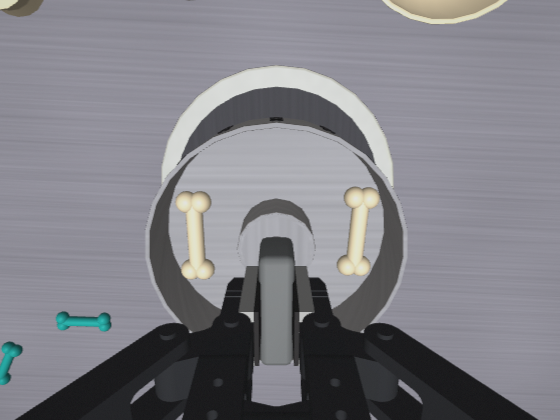

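```bash
python3 -c "
from h import *
s=dict(eef_pos=[578.27,57.97,201.1],tcp_rot=[[0.999,.047,.001],[.047,-.999,-.001],[.001,.001,-1]])
for uv,z in [((276,124),169),((146,243),169),((407,243),169),((276,239),223),((276,365),223)]: print(onz('wrist',uv,z,s))
"
```

```text
[643.63080011  61.24733465 169.        ]
[580.58197099 125.61596536 169.        ]
[586.67232303  -9.2080095  169.        ]
[608.32589919  59.70549666 223.        ]
[553.47521032  57.19577152 223.        ]
```

The bones are still in at (195,235) and (357,230), and the basket hangs level over the dryer. I'll lower it onto the pin.

```bash
python3 -m handwheel '[-0.001,0,0.015,0,-0.001,0,1, -0.001,0,0.03,0,-0.001,0,1, -0.001,0,0.04,0,-0.001,0,1, -0.001,0,0.044,0,-0.001,0,1, -0.001,0,0.048,0,-0.001,0,1, -0.001,0,0.05,0,-0.001,0,1, -0.001,0,0.05,0,-0.001,0,1]'
```

```text
time_s: 19.27
eef_pos: [578.6, 56.8, 152.0]
tcp_rot: [[0.999, 0.044, 0.003], [0.044, -0.999, -0.0], [0.003, 0.0, -1.0]]
force: [1.1, 0.7, -4.6]
finger_gap: 12.1
grasp_force: 78.5
```

```bash
python3 -m handwheel '[0,0,0.003,0,0,0,1, 0,0,0.006,0,0,0,1, 0,0,0.008,0,0,0,1, 0,0,0.008,0,0,0,1]'
```

```text
time_s: 19.77
eef_pos: [579.4, 56.5, 144.0]
tcp_rot: [[0.999, 0.044, 0.005], [0.044, -0.999, -0.001], [0.005, 0.001, -1.0]]
force: [3.0, -0.9, -2.9]
finger_gap: 12.2
grasp_force: 78.6
```

```bash
python3 -m handwheel '[0,0,0.003,0,0,0,1, 0,0,0.006,0,0,0,1, 0,0,0.006,0,0,0,1, 0,0,0.006,0,0,0,1]'
```

```text
time_s: 20.27
eef_pos: [579.3, 56.5, 137.9]
tcp_rot: [[0.999, 0.044, 0.004], [0.044, -0.999, -0.001], [0.004, 0.001, -1.0]]
force: [5.2, 0.3, -2.4]
finger_gap: 12.0
grasp_force: 78.6
```

```bash
python3 -m handwheel '[0.001,0,0.001,0,0,0,1, 0.002,0,0.003,0,0,0,1, 0.002,0,0.005,0,0,0,1, 0.002,0,0.005,0,0,0,1]'
```

```text
time_s: 20.78
eef_pos: [579.9, 56.6, 133.8]
tcp_rot: [[0.999, 0.044, 0.001], [0.044, -0.999, -0.001], [0.001, 0.001, -1.0]]
force: [1.8, 0.4, 4.8]
finger_gap: 12.0
grasp_force: 79.8
```

```bash
python3 -m handwheel '[0.001,0,0.002,0,0,0,1, 0.001,0,0.004,0,0,0,1, 0.001,0,0.004,0,0,0,1, 0.001,0,0.004,0,0,0,1]'
```

```text
time_s: 21.28
eef_pos: [580.3, 56.6, 132.1]
tcp_rot: [[0.999, 0.044, 0.001], [0.044, -0.999, -0.001], [0.0, 0.001, -1.0]]
force: [-2.8, -0.1, 17.1]
finger_gap: 12.0
grasp_force: 81.6
```

```bash
python3 -m handwheel '[0,0,0.002,0,0,0,1, 0,0,0.003,0,0,0,1, 0,0,0.003,0,0,0,1, 0,0,0.003,0,0,0,1]'
```

```text
time_s: 21.78
eef_pos: [580.4, 56.6, 132.1]
tcp_rot: [[0.999, 0.044, 0.002], [0.044, -0.999, -0.001], [0.002, 0.001, -1.0]]
force: [-8.1, -1.3, 32.8]
finger_gap: 12.3
grasp_force: 83.9
```

```bash
python3 -m handwheel '[-0.001,0,-0.001,0,0,0,1, -0.001,0,-0.002,0,0,0,1, -0.001,0,-0.002,0,0,0,1, -0.001,0,-0.002,0,0,0,1, -0.001,0,-0.002,0,0,0,1]'
python3 -c "
from h import *
cv2.imwrite('pics/w8.png',get_image('wrist'));cv2.imwrite('pics/s8.png',cv2.resize(get_image('scene')[130:270,180:350],None,fx=4,fy=4))
s=manip.observe();print(s['eef_pos'],s['force'])
a=cv2.imread('pics/w8.png');b=cv2.imread('pics/s8.png');a=cv2.resize(a,(400,300));b=cv2.resize(b,(400,330));o=np.zeros((330,800,3),np.uint8);o[:300,:400]=a;o[:,400:]=b;cv2.imwrite('pics/end.png',o)"
```

```text
time_s: 22.4
eef_pos: [580.2, 56.6, 132.1]
tcp_rot: [[0.999, 0.044, 0.003], [0.044, -0.999, -0.001], [0.003, 0.001, -1.0]]
force: [-3.2, -0.1, 22.6]
finger_gap: 12.3
grasp_force: 81.9
[580.1589162   56.55912739 132.08022217] [-3.14015257  0.09838615 21.43263351]
```

View pics/end.png

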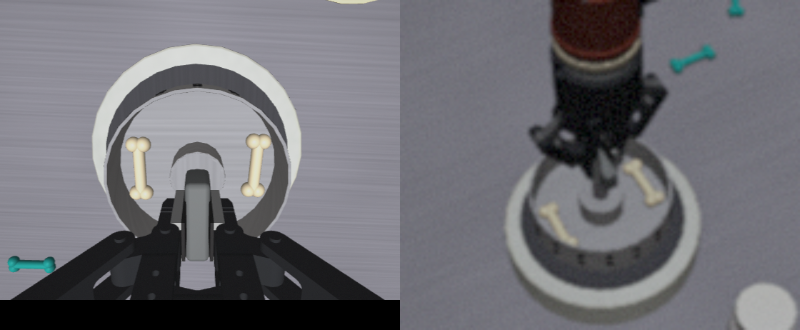

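Both bones are in the basket, which sits level on the drive. TCP z is 132, which is the 75 mm grip height plus the 57 mm shoulder, and it's pressed with about 22 N.

```bash
python3 -c "
from h import *
print(workorder.hand_in())"
```

```text
the job is handed in; nothing more can be done
None
```

I handed the job in with both bones in the basket and the basket meshed on the drive, held pressed home at about 22 N; hand-in returned no verdict, so the result isn't confirmed.

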